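Turn the trolley wheel until its valve is at the top

TASK

The trolley wheel on the leaning service stand is to be pumped up next. Turn it by pushing its spokes round with the fingertips, one spoke after another, until the valve stem stands straight up, at the highest point of the wheel in line with the stand's pointer, then take the hand away and leave it at rest. Do not push on the tyre, the rim or the valve stem, and leave the spanner, the oil bottle and the star knob where they are.

Things in the scene. Friction and masses are not known exactly. Their poses are not given: they have to be found in the camera images.
- stand: Fixed grey steel stand that holds the wheel leaning back 45 degrees, face toward robot and up. Origin: underside centre of its 270 x 330 x 10 mm base plate; own x to the back, y left, z up. In this frame the axle points out of the face along (-0.707, 0, 0.707), 'up the slope' is (0.707, 0, 0.707). Three flat bars of it cross close in front of the wheel: the pointer and two legs (points)
- hub_centre (a point): Point on the axle, 163 mm above the base's underside, half-way through the spokes' thickness; axes turn with the wheel (x to the valve, z along the axle out of the face). Hub radius 22 mm (its front 14 mm before this point). Four straight metal spokes, 11 mm wide, 16 mm deep along the axle (8 mm each way), at 45, 135, 225, 315 degrees from the valve; gaps open right through, 30 mm free behind
- valve_tip (a point): Free end of the valve stem's black cap, 78 mm from the axle, in the mid-thickness of the spokes. The stem (8 mm, cap 11 mm thick) sticks out 28 mm from the inside of the rim toward the hub, half-way between two spokes; it turns with the wheel
- top_mark (a point): Point fixed on the stand where valve_tip lies when the valve is exactly at the top: 78 mm up the slope from hub_centre, just past the end of the pointer and behind it
- wheel (a joint): Wheel angle, rad: 0 (or a full turn) with the valve at the top, growing anticlockwise seen from the face (robot's side). Turns freely both ways for more than a full turn, friction about 0.15 N m (2 to 3 N at a spoke), stays where it is left. Starts between 2.1 and 4.18
- tyre: Tyre (280 mm across) and rim (inner radius 106 mm), turning with the wheel; the tyre's front side is 12 mm in front of hub_centre's plane. Origin on the axle, 10 mm in front of hub_centre. Not to be pushed
- valve: The valve stem; its origin lies on the axle (see valve_tip for the stem itself). Not to be pushed
- spanner: Bystander: loose steel spanner lying on the table in front of the stand, 188 x 34 x 8 mm, long along its y; origin under its centre
- oil_bottle: Bystander: loose brown bottle with black cap, 52 mm across, 109 mm tall, standing to the right of the stand; origin under its centre
- star_knob: Bystander: loose small black star knob, 32 x 31 x 20 mm, on the table in front of the stand; origin under its centre
- pointer_tip (a point): Tip of the stand's pointer, a bar 10 mm wide that runs from the axle straight up the slope, 73 mm long, 22 to 27 mm in front of hub_centre's plane. A finger put in between spokes cannot pass it or the legs: it pushes a spoke within the window left or right of the pointer (135 degrees each), comes out near the next bar and takes another spoke
- leg_left (a point): Middle of the stand's left front leg, 100 mm from the axle: a flat bar 12 mm wide running straight from the axle past the tyre, 135 degrees anticlockwise from the pointer seen from the face, 21 to 28 mm in front of hub_centre's plane
- leg_right (a point): The same for the right front leg, 135 degrees clockwise from the pointer. The round boss where bars meet has 20 mm radius and ends 28 mm in front of hub_centre's plane, the axle end 34 mm

How it is judged:
By the outcome, as a careful person would: the job done as asked, in the order asked, and still so for the second after the job is handed in, with the robot touching nothing.
It also fails if it takes over 54 s, if anything falls off the work surface, if the arm or the gripper's body presses on something with over 40 N, if the wrist force passes 120 N, or if a joint passes its speed limit or range.

ROBOT

A 6-joint arm with a two-finger parallel gripper is mounted at the origin on a cart in front of the work surface, level with it; the furniture and walls round the work are solid. World frame = base frame: x ahead of the robot, y to its left, z up, the work surface at z = 0. Lengths are in mm, angles in rad, forces in N, time in s.
With the tool pointing down it reaches from about 300 to 775 mm from the base axis. Payload 14.6 kg.
Tool frame: the origin (TCP) lies midway between the tips of the shut fingers; the grasp point (between the pads) lies 19 mm behind it; z points along the fingers, y is the direction in which the jaws open and shut (so a half turn about z gives the same grasp; the last joint's range is limited). The gripper opens to 94 mm and grips with 3 to 60 N. Pads are 16 mm wide; open, the fingers measure 119 mm over their backs; the gripper's body (75 mm by 177 mm) begins 78 mm behind the grasp point.
Start: joints at [-1.347, 0.3, 1.521, -0, 1.321, -0.067], TCP at [157.688, -526.9, 205.446] pointing down, gripper open.
Joint ranges: [-3.03, 3.03], [-0.79, 2.21], [0.23, 2.52], [-1.04, 4.18], [0, 3.07], [-2.55, 2.55]. Speed limits (rad/s): [2.22, 2.22, 2.57, 3.14, 3.14, 3.14].

INTERFACE

Orientations are given as a unit quaternion [w, x, y, z].
In Python, from bench import sense, grab_frame, sign_off gives the robot as it stands.
- The arm moves only by the tool jog_arm, never from a script. Its arguments are lists of equal length, an entry for each row: "grip": the gripper command: -1 is fully open, 1 is shut, values between are in proportion; "offset": the shift along the world's x, y, z in mm, a list of three; "roll": the turn about the world's z in degrees. A call has exactly 8 rows; each row shifts and turns the commanded pose from where the row before left it; what a row does not reach is not made up. A row lasts 1/10 s, in which the tool goes at most 50 mm and 8.59 degrees, less where a joint would pass 70% of its speed; a pose out of reach is approached as far as the arm can. A call with a gripper value outside its range is refused whole. The fingers move at their own pace and stop on an object; "force" is the grip in N (left out, the last holds). Time passes only in rows, so rows that do not move let the fingers close, or fill a call up. It gives the time, the measured TCP pose, the force and the opening at its end, in the units of the state.
- sense(): the state, without advancing time (a new reading comes with each control period).
- grab_frame(name): name is "scene" or "top" or "wrist"; returns a dict with "frame" (384x512x3 uint8, red, green, blue), "camera_matrix" (3x3 intrinsics, pixels), "R" (3x3) and "t" (3): a world point X has camera coordinates R X + t. Camera axes: x right, y down, z forward; pixel columns grow to the right and rows downward; lengths in mm; the calibration is good to about 2 mm. A picture is of the moment at which its call begins. There is no depth.
- sign_off(): hands the job in, once; it reports no verdict.
The state is a dict: "time": time; "q": joint angles; "joint_velocities": joint speeds; "joint_efforts": joint torques, N m; "tool_pos": TCP position; "orientation": TCP orientation; "wrist_force": force on the tool from outside, world axes, zero at the start; "wrist_torque": the same for the moment, N m; "gripper_width": finger opening in mm.
Only numpy, scipy, OpenCV 4.12 (cv2) and the standard library are available. Lean on these libraries where they do the work, as an engineer would, in place of code of your own. Each camera call takes 0.05 s, during which the arm holds its last target.

## Working session

There is one attempt and no reset: what is moved stays moved. The work goes in short steps, Python scripts to look and compute and a tool call to move; the robot and the scene stay as the last step left them, time stands still between calls to the robot, and variables do not carry over. Pictures are saved under pics/ and viewed, and the job is handed in when it is done.

Besides the shell and the picture viewer there is one more tool, called after "Request:" as name(argument=value, ...), one argument or row to a line, values as JSON. jog_arm: Moves the arm, as the interface text tells. Its arguments: {"type":"object","properties":{"grip":{"type":"array"},"offset":{"type":"array"},"roll":{"type":"array"},"force":{"type":"number"}},"required":["grip","offset","roll"]}

```bash
mkdir -p pics; ls
python3 - <<'E'
from bench import sense, grab_frame
import cv2,pickle
s=sense(); print(s)
for n in("scene","top","wrist"):
    f=grab_frame(n); pickle.dump(f,open(f'pics/{n}0.pkl','wb')); cv2.imwrite(f'pics/{n}0.png',f['frame'][:,:,::-1]); print(n,f['camera_matrix'],f['R'],f['t'])
E
```

```text
pics
{'time': 0.0, 'q': array([-1.34659499e+00,  3.00452167e-01,  1.52159662e+00,  2.54823090e-05,
        1.32068379e+00, -6.66028974e-02]), 'joint_velocities': array([-0.0007951 ,  0.00028769,  0.00017785, -0.00016096, -0.00027145,
        0.00022039]), 'joint_efforts': array([ 4.31590797e-05, -5.31808662e+01, -3.52734590e+01,  7.08745932e-02,
        2.44126737e-02, -7.24643428e-05]), 'tool_pos': array([ 157.64065542, -526.64832671,  204.89013975]), 'orientation': array([-5.69162881e-04,  9.89448020e-01,  1.44887163e-01, -3.25613212e-05]), 'wrist_force': array([0.40686467, 0.03520566, 0.60573838]), 'wrist_torque': array([-0.03539858, -0.02467875,  0.02764707]), 'gripper_width': 94.0142892805717}
scene [[397.71961154   0.         255.79542906]
 [  0.         397.71961154 191.17905321]
 [  0.           0.           1.        ]] [[-8.52707180e-01 -5.22388952e-01  4.97678646e-04]
 [-2.39282860e-01  3.89739540e-01 -8.89295679e-01]
 [ 4.64364272e-01 -7.58427896e-01 -4.57332426e-01]] [400.44214705 279.11493559 740.09514391]
top [[381.45570254   0.         257.55382086]
 [  0.         381.45570254 182.61960839]
 [  0.           0.           1.        ]] [[ 0.02777942 -0.99960352  0.00459474]
 [-0.9914099  -0.02813883 -0.12772871]
 [ 0.12780736 -0.00100705 -0.9917985 ]] [ -85.22179446  513.37673164 1063.85567354]
wrist [[296.90140598   0.         257.9120738 ]
 [  0.         296.90140598 186.87048229]
 [  0.           0.           1.        ]] [[ 0.28666518 -0.9580292  -0.00176546]
 [-0.91889716 -0.27547632  0.28238414]
 [-0.27101859 -0.07932742 -0.95929979]] [-549.67557743  -30.31344025  393.5867451 ]
```

View pics/scene0.png

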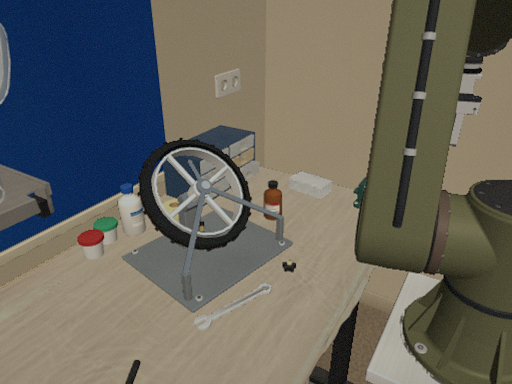

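View pics/top0.png

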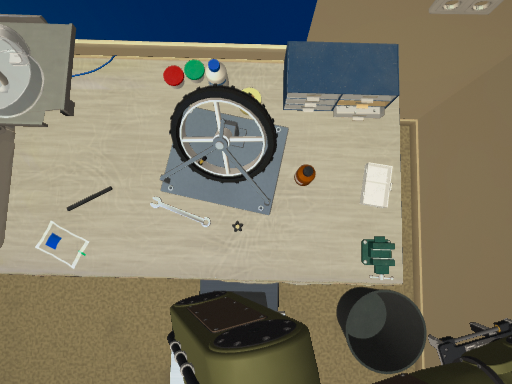

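View pics/wrist0.png

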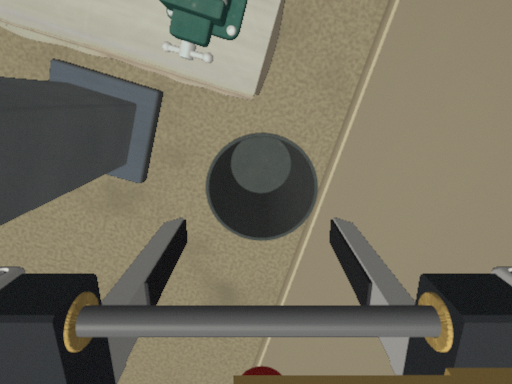

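Scene: the wheel is at about (200,190), bottle at (273,200), spanner (235,305), knob (289,266). In the top view the hub is near (220,145) and a valve-like dark/yellow spot near (203,160). I'll zoom in next.

Run:
```python
import cv2
t=cv2.imread('pics/top0.png'); s=cv2.imread('pics/scene0.png')
cv2.imwrite('pics/t1.png',cv2.resize(t[75:225,145:325],None,fx=4,fy=4,interpolation=2))
cv2.imwrite('pics/s1.png',cv2.resize(s[130:310,115:305],None,fx=3.3,fy=3.3,interpolation=2))
```

```text
(no output)
```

View pics/t1.png

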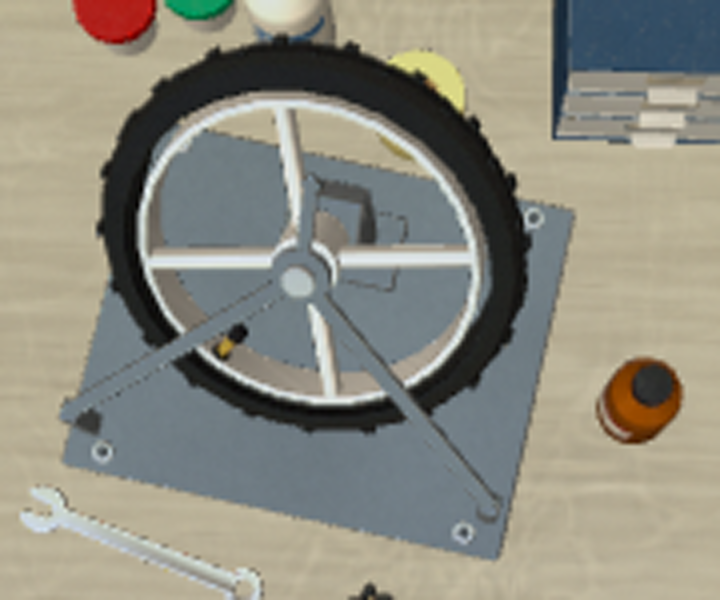

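View pics/s1.png

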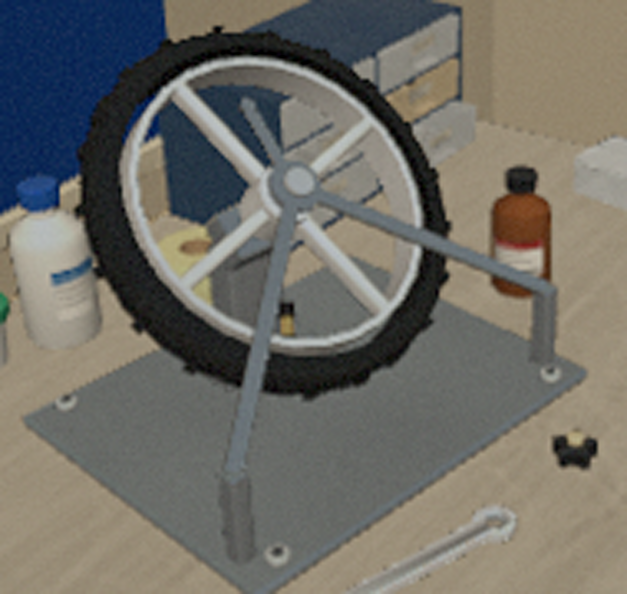

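```bash
cat > h.py <<'E'
import numpy as np,pickle
def load(n): return pickle.load(open(f'pics/{n}.pkl','rb'))
def ray(f,u,v):
    d=np.linalg.inv(f['camera_matrix'])@[u,v,1]; R,t=np.array(f['R']),np.array(f['t'])
    return -R.T@t, R.T@d
def plane(f,u,v,n,p):
    o,d=ray(f,u,v); n=np.array(n,float); return o+d*(n@(np.array(p)-o))/(n@d)
def proj(f,X):
    c=np.array(f['R'])@X+f['t']; q=f['camera_matrix']@c; return q[:2]/q[2]
E
python3 - <<'E'
from h import *
t=load('top0'); s=load('scene0')
T=lambda u,v:(145+(u+.5)/4-.5,75+(v+.5)/4-.5); S=lambda u,v:(115+(u+.5)/3.3-.5,130+(v+.5)/3.3-.5)
P=[plane(t,*T(*c),[0,0,1],[0,0,10]) for c in [(62,464),(498,559),(575,210)]]
print(P, [np.linalg.norm(P[0]-P[1]),np.linalg.norm(P[1]-P[2])])
Q=[plane(s,*S(*c),[0,0,1],[0,0,10]) for c in [(25,420),(585,373)]]
print('scene backleft?, nearright',Q)
Q2=[plane(s,*S(*c),[0,0,1],[0,0,10]) for c in [(100,0)]]
c=(P[0]+P[2])/2
yv=P[0]-P[1]; yaw=np.arctan2(-yv[0],yv[1]); xv=P[2]-P[1]; yaw2=np.arctan2(xv[1],xv[0]); print('c',c,np.degrees([yaw,yaw2]))
# hub by two views: axle end (34mm front)
def tri(a,b):
    o,d=ray(t,*a);o2,d2=ray(s,*b); k=np.linalg.lstsq(np.c_[d,-d2],o2-o,rcond=None)[0]; A=o+d*k[0];B=o2+d2*k[1]; return (A+B)/2,np.linalg.norm(A-B)
print('axle end',tri(T(297,281),S(299,180)))
print('valvetip',tri(T(240,330),S(288,303)))
print('pointer tip',tri(T(310,180),S(248,103)))
E
```

```text
[array([486.85532031, 213.46078636,  10.        ]), array([ 426.48902446, -106.997823  ,   10.        ]), array([ 688.6270159 , -158.39005797,   10.        ])] [np.float64(326.0947868187009), np.float64(267.1282245879582)]
scene backleft?, nearright [array([742.78864855, 167.18352684,  10.        ]), array([423.00341049, -99.02928141,  10.        ])]
c [587.7411681   27.53536419  10.        ] [-10.66806239 -11.09217152]
axle end (array([587.8636921 ,  28.49979374, 186.17607078]), np.float64(0.9403184147262305))
valvetip (array([568.83975226,  72.37934921, 115.97299523]), np.float64(1.9400749344205264))
pointer tip (array([639.37491239,  18.0212449 , 228.92127646]), np.float64(3.310689228340408))
```

```bash
cat >> h.py <<'E'
yaw=np.radians(-10.9); H=np.array([611.5,23.9,163.])
ex=np.array([np.cos(yaw),np.sin(yaw),0]);ey=np.array([-np.sin(yaw),np.cos(yaw),0]);ez=np.array([0,0,1.])
U=(ex+ez)/2**.5; N=(ez-ex)/2**.5
def W(s,y,n=0): return H+s*U+y*ey+n*N
def pol(r,a,n=0): a=np.radians(a); return W(r*np.cos(a),r*np.sin(a),n)
def snap(name,wheel,out,box):
    import cv2
    from bench import grab_frame
    f=grab_frame(name) if out else None
E
python3 - <<'E'
from h import *
import cv2
for n,(a,b,c,d) in {'top0':(75,225,145,325),'scene0':(130,310,115,305)}.items():
    f=load(n); k=4 if n=='top0' else 3.3
    im=cv2.resize(np.ascontiguousarray(f['frame'][:,:,::-1]),None,fx=k,fy=k,interpolation=2)
    def dot(X,col): 
        u=proj(f,X); p=tuple(int(v) for v in ((u+.5)*k-.5)); cv2.circle(im,p,3,col,-1)
    th=150.3
    for i in range(4):
        for r in(30,100): dot(pol(r,th+45+90*i,8),(0,0,255))
    dot(pol(78,th),(0,255,0)); dot(pol(106,th),(0,255,0))
    dot(pol(73,0,27),(255,0,255)); dot(pol(100,135,28),(255,0,255)); dot(pol(100,225,28),(255,0,255)); dot(pol(0,0,34),(255,0,0))
    for a0 in range(0,360,30): dot(pol(106,a0,10),(255,255,0))
    cv2.imwrite(f'pics/ov_{n}.png',im[int(a*k):int(b*k),int(c*k):int(d*k)])
E
```

```text
(no output)
```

View pics/ov_top0.png

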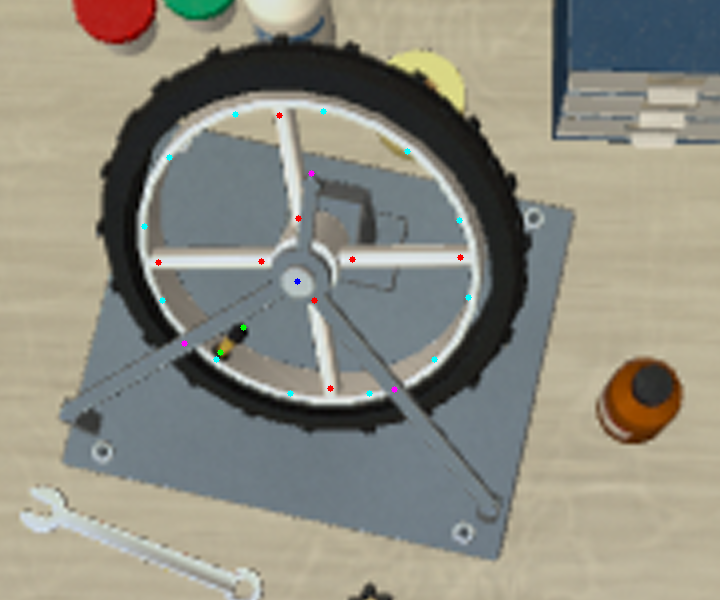

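View pics/ov_scene0.png

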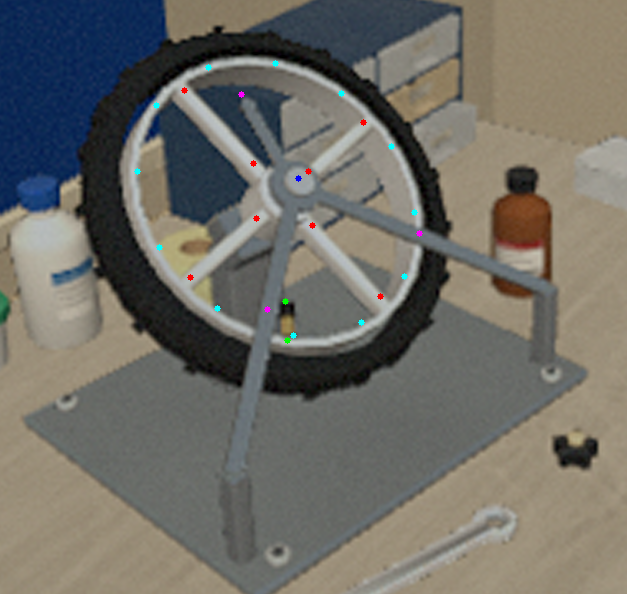

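The overlay agrees with the images to about 2–3 mm. The wheel angle is about 150°, so the spokes stand at 15, 105, 195 and 285°. Plan: with the fingers shut, push two spokes in turn downward (clockwise) through the right-hand window, by about 68° and then 82°.

Request:
jog_arm(
  grip=[1,1,1,1,1,1,1,1],
  offset=[
    [0,0,40],
    [20,20,40],
    [30,31,25],
    [30,31,20],
    [30,31,0],
    [30,31,0],
    [30,31,0],
    [30,31,0],
  ],
  roll=[0,0,-4,-4,-4,-4,-4,-2],
  force=20,
)

```text
time: 0.95
tool_pos: [358.6, -319.4, 330.4]
orientation: [0.0, 0.999, -0.048, -0.0]
wrist_force: [-0.1, 0.4, 0.7]
gripper_width: 33.4
```

Run:
```python
from h import *
from bench import sense
f=load('wrist0'); c=-np.array(f['R']).T@f['t']; d=c-np.array([157.64,-526.6,204.9]); a=np.radians(-73.3)
ya=np.array([np.cos(a),np.sin(a),0]); xa=np.array([ya[1],-ya[0],0])
print('cam rel TCP: along y,x,z',d@ya,d@xa,d[2], xa)
def tgt(s0,y,d=12): 
    xc=s0/2**.5; p=H+ex*xc+ey*y; p[2]=163+xc-d; return p
print(tgt(46,-52),tgt(-30,-52))
print(sense()['tool_pos'])
```

```text
cam rel TCP: along y,x,z 0.7269624566557908 -81.99676049766025 180.25728378879612 [-0.95782249 -0.28736052  0.        ]
[633.60712154 -33.31254388 183.52691193] [580.83654703 -23.15053296 129.78679656]
[ 358.55647199 -319.40682793  330.41795433]
```

Request:
jog_arm(
  grip=[1,1,1,1,1,1,1,1],
  offset=[
    [34,35,0],
    [34,35,0],
    [34,35,0],
    [34,35,0],
    [34,35,0],
    [34,35,0],
    [34,35,0],
    [20,25,0],
  ],
  roll=[0,0,0,0,0,0,0,0],
)

```text
time: 1.75
tool_pos: [617.2, -48.4, 329.5]
orientation: [-0.0, 0.999, -0.046, -0.001]
wrist_force: [-0.3, -0.5, 0.5]
gripper_width: 0.7
```

Request:
jog_arm(
  grip=[1,1,1,1,1,1,1,1],
  offset=[
    [17,16,-20],
    [0,0,-20],
    [0,0,0],
    [0,0,0],
    [0,0,0],
    [0,0,0],
    [0,0,0],
    [0,0,0],
  ],
  roll=[0,0,0,0,0,0,0,0],
)

```text
time: 2.55
tool_pos: [632.7, -35.1, 290.9]
orientation: [0.0, 0.999, -0.047, 0.0]
wrist_force: [-0.8, -0.5, 0.4]
gripper_width: 0.6
```

```bash
cat >> h.py <<'E'
def look(name,k,crop,out,th=None,fin=True):
    import cv2
    from bench import grab_frame
    f=grab_frame(name); pickle.dump(f,open(f'pics/{out}.pkl','wb'))
    im=cv2.resize(np.ascontiguousarray(f['frame'][:,:,::-1]),None,fx=k,fy=k,interpolation=2)
    def dot(X,col):
        u=proj(f,X); p=tuple(int(v) for v in ((u+.5)*k-.5)); cv2.circle(im,p,2,col,-1)
    if th is not None:
        for i in range(4):
            for r in(30,100): dot(pol(r,th+45+90*i,8),(0,0,255))
        dot(pol(78,th),(0,255,0)); dot(pol(78,0),(255,0,255))
    a,b,c,d=[int(v*k) for v in crop]; cv2.imwrite(f'pics/{out}.png',im[a:b,c:d])
TB=(75,225,145,325);SB=(100,300,115,305)
E
python3 - <<'E'
from h import *
from bench import sense
print(sense())
look('top',4,TB,'t2'); look('scene',3,SB,'s2')
E
```

```text
{'time': 2.55, 'q': array([-1.13176281e-01,  4.51197446e-01,  1.12070910e+00, -2.80119571e-06,
        1.56904755e+00,  1.55106810e+00]), 'joint_velocities': array([ 0.00237822,  0.00431203,  0.00316457,  0.00151737, -0.00098179,
       -0.00066469]), 'joint_efforts': array([-5.00729377e-02, -6.39488268e+01, -3.74944782e+01,  1.63151545e-02,
       -6.82963966e-02, -5.67970365e-04]), 'tool_pos': array([632.68299461, -35.07711089, 290.91670058]), 'orientation': array([ 2.25987389e-05,  9.98908580e-01, -4.67070231e-02,  3.18481849e-04]), 'wrist_force': array([-0.78737763, -0.49460262,  0.43182805]), 'wrist_torque': array([-0.03663601,  0.00821663,  0.02364835]), 'gripper_width': 0.5519123362690201}
```

View pics/t2.png

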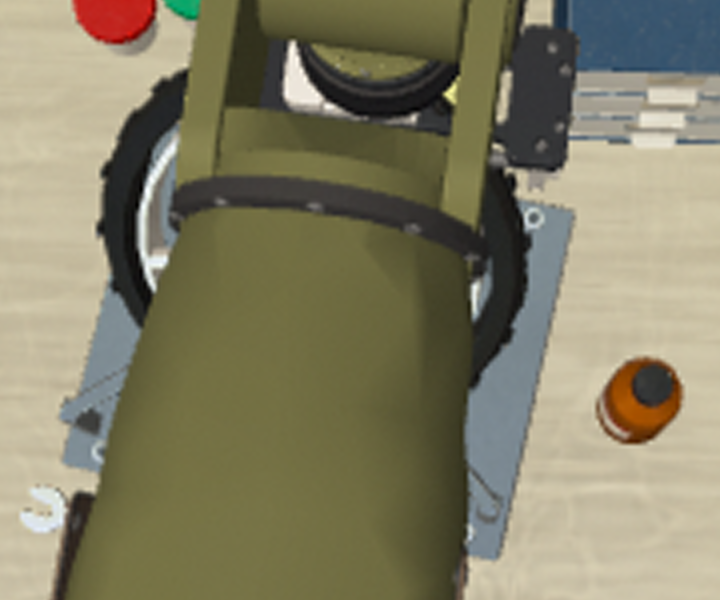

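View pics/s2.png

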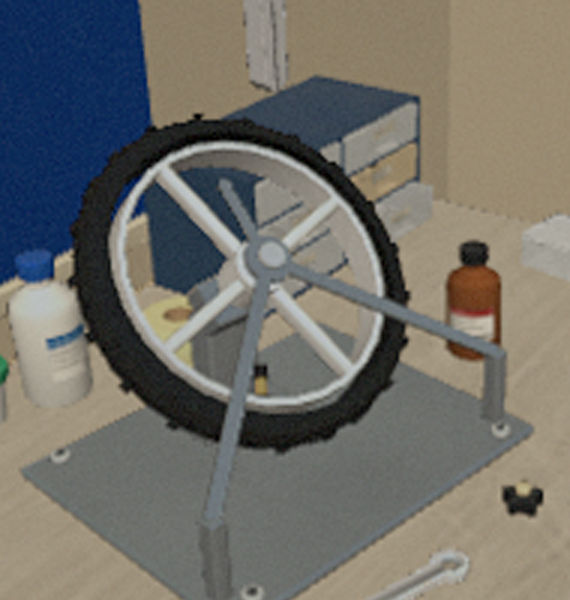

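Request:
jog_arm(
  grip=[1,1,1,1,1,1,1,1],
  offset=[
    [1,2,-15],
    [0,0,-15],
    [0,0,-15],
    [0,0,-15],
    [0,0,-10],
    [0,0,0],
    [0,0,0],
    [0,0,0],
  ],
  roll=[0,0,0,0,0,0,0,0],
)

```text
time: 3.45
tool_pos: [634.0, -32.9, 221.4]
orientation: [0.0, 0.999, -0.047, 0.001]
wrist_force: [-0.4, -0.7, -0.1]
gripper_width: 0.6
```

Run:
```python
from h import *
look('wrist',1.5,(0,384,0,512),'w3',150.3); look('scene',3,SB,'s3')
```

```text
(no output)
```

View pics/w3.png

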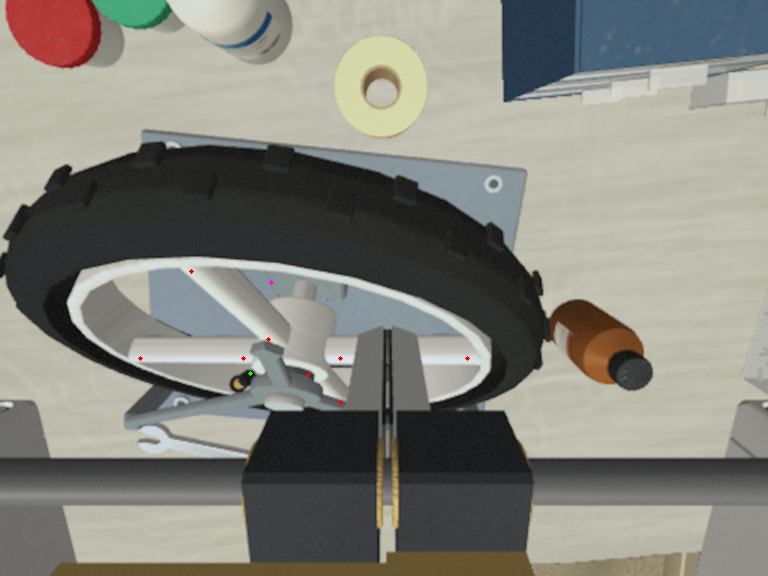

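View pics/s3.png

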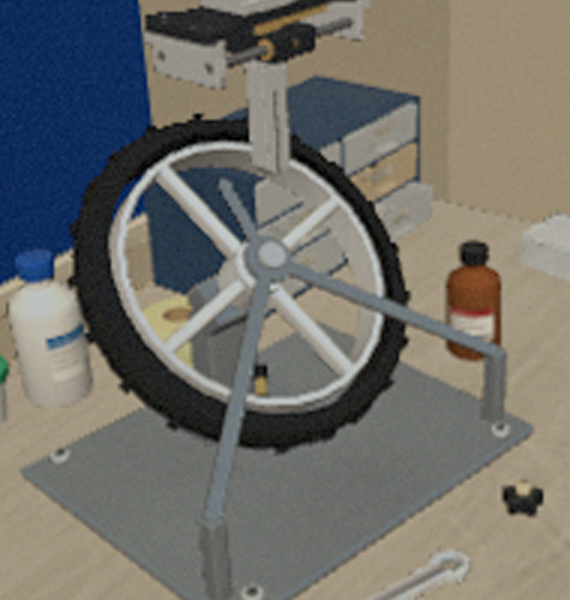

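Finger tip is over the gap above the right-hand spoke; overlay dots match the spokes. Descending and pushing.

Request:
jog_arm(
  grip=[1,1,1,1,1,1,1,1],
  offset=[
    [0,0,-10],
    [0,0,-10],
    [0,0,-10],
    [0,0,-8],
    [0,0,0],
    [0,0,0],
    [0,0,0],
    [0,0,0],
  ],
  roll=[0,0,0,0,0,0,0,0],
)

```text
time: 4.35
tool_pos: [633.9, -32.9, 182.9]
orientation: [0.0, 0.999, -0.047, 0.0]
wrist_force: [-0.0, -0.3, 0.1]
gripper_width: 0.6
```

Request:
jog_arm(
  grip=[1,1,1,1,1,1,1,1],
  offset=[
    [-3,0.5,-3],
    [-3,0.5,-3],
    [-3,0.5,-3],
    [-3,0.5,-3],
    [-3,0.5,-3],
    [-3,0.5,-3],
    [0,0,0],
    [0,0,0],
  ],
  roll=[0,0,0,0,0,0,0,0],
)

```text
time: 5.15
tool_pos: [615.3, -29.6, 164.1]
orientation: [-0.0, 0.999, -0.047, -0.001]
wrist_force: [0.1, 0.5, -0.5]
gripper_width: 0.8
```

Run:
```python
from h import *
look('wrist',1.5,(0,384,0,512),'w4',130); look('scene',3,SB,'s4',130)
```

```text
(no output)
```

View pics/w4.png

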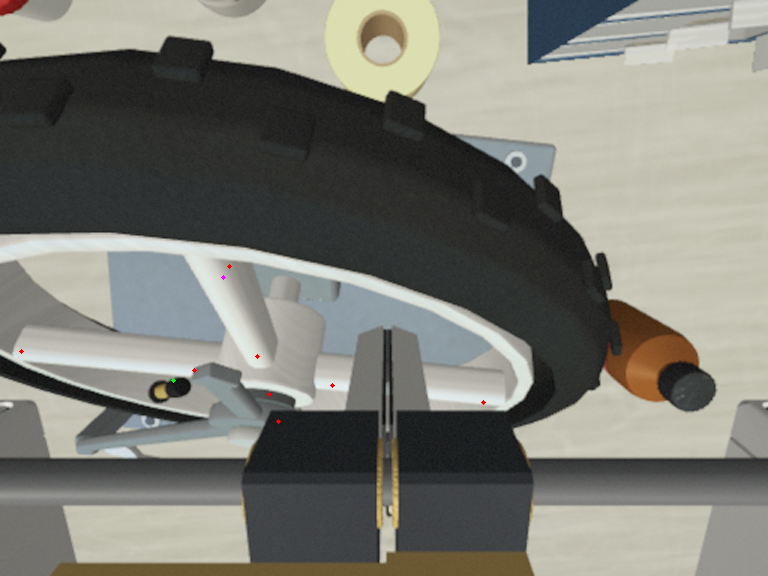

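View pics/s4.png

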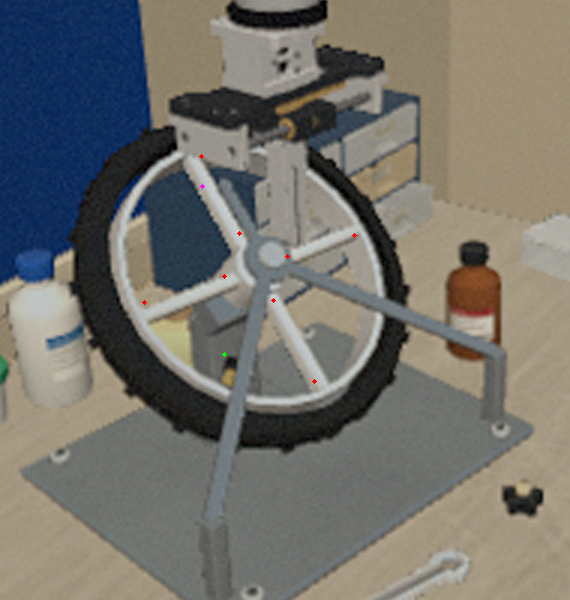

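The spoke is being pushed as planned (wheel now at about 136°, no unexpected force). Continuing.

Request:
jog_arm(
  grip=[1,1,1,1,1,1,1,1],
  offset=[
    [-3,0.6,-3],
    [-3,0.6,-3],
    [-3,0.6,-3],
    [-3,0.6,-3],
    [-3,0.6,-3],
    [-3,0.6,-3],
    [-3,0.6,-3],
    [0,0,0],
  ],
  roll=[0,0,0,0,0,0,0,0],
)

```text
time: 6.05
tool_pos: [593.8, -25.7, 142.7]
orientation: [0.0, 0.999, -0.047, -0.001]
wrist_force: [-0.0, -0.1, 0.2]
gripper_width: 0.9
```

Run:
```python
from h import *
look('wrist',1.5,(0,384,0,512),'w5',110); look('scene',3,SB,'s5',110)
```

```text
(no output)
```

View pics/w5.png

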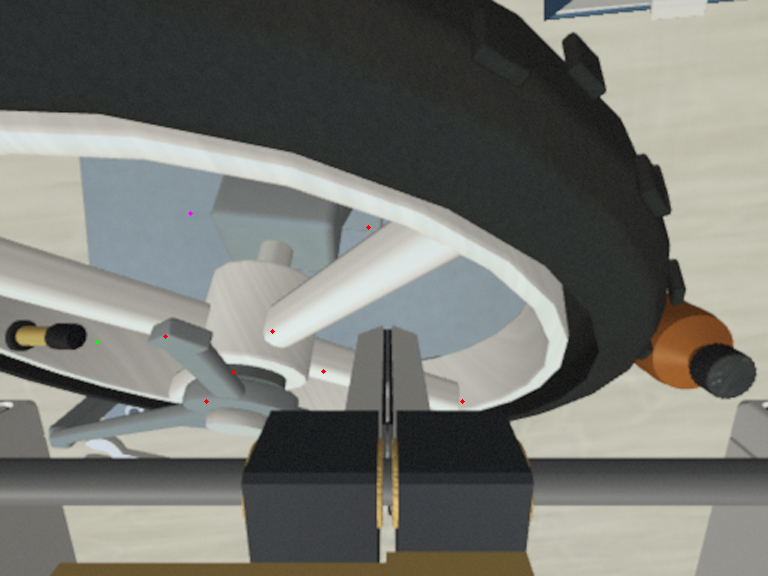

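View pics/s5.png

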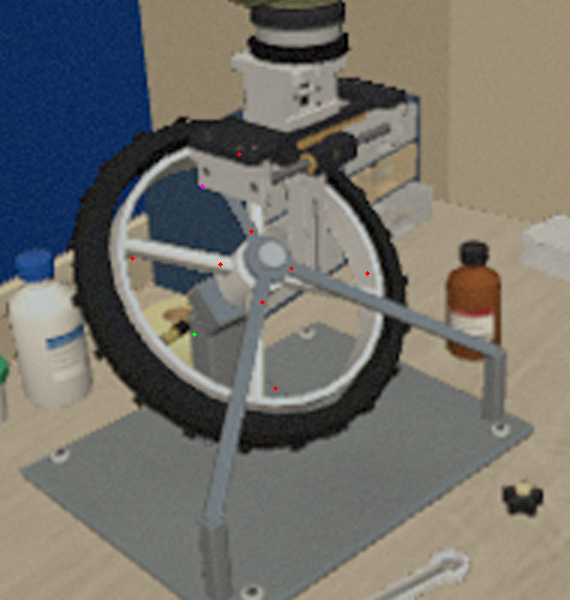

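```bash
cat >> h.py <<'E'
def ang(f,u,v,n=0):
    X=plane(f,u,v,N,H+n*N)-H; return np.degrees(np.arctan2(X@ey,X@U)),np.hypot(X@ey,X@U)
E
python3 - <<'E'
from h import *
w=load('w5');s=load('s5')
print(ang(w,(83)/1.5,336/1.5), ang(s,115+187/3,100+324/3))
print('spoke end', ang(w,420/1.5,240/1.5,8), ang(s,115+128/3,100+244/3,8))
E
```

```text
(np.float64(104.63096655614945), np.float64(78.59346777084367)) (np.float64(103.65122356728672), np.float64(75.98861318861383))
spoke end (np.float64(-31.165487568038028), np.float64(102.777186568087)) (np.float64(58.67802524356486), np.float64(101.88102809466542))
```

Request:
jog_arm(
  grip=[1,1,1,1,1,1,1,1],
  offset=[
    [-2.8,0.5,-2.8],
    [-2.8,0.5,-2.8],
    [-2.8,0.5,-2.8],
    [-2.8,0.5,-2.8],
    [-2.8,0.5,-2.8],
    [0,0,0],
    [0,0,0],
    [0,0,0],
  ],
  roll=[0,0,0,0,0,0,0,0],
)

```text
time: 6.95
tool_pos: [580.5, -23.1, 129.2]
orientation: [-0.0, 0.999, -0.047, -0.0]
wrist_force: [0.4, 0.2, -0.3]
gripper_width: 0.3
```

Run:
```python
from h import *
look('wrist',1.5,(0,384,0,512),'w6',85); look('scene',3,SB,'s6',85)
```

```text
(no output)
```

View pics/w6.png

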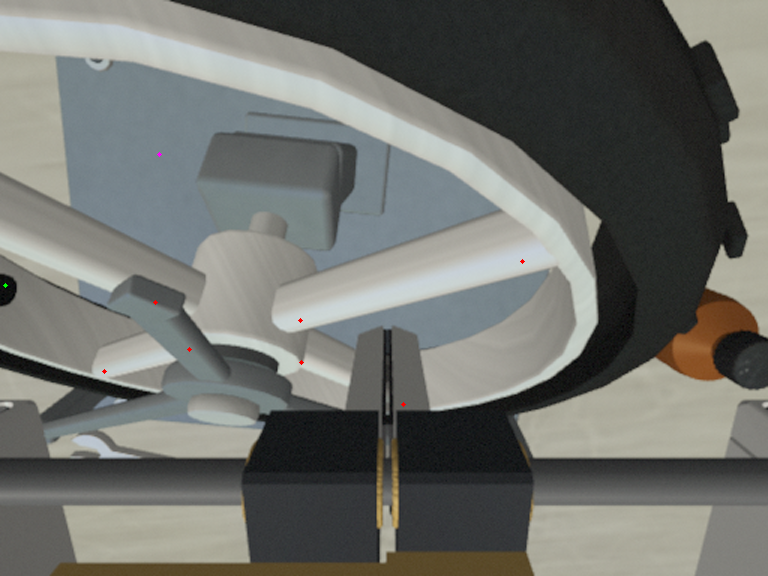

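View pics/s6.png

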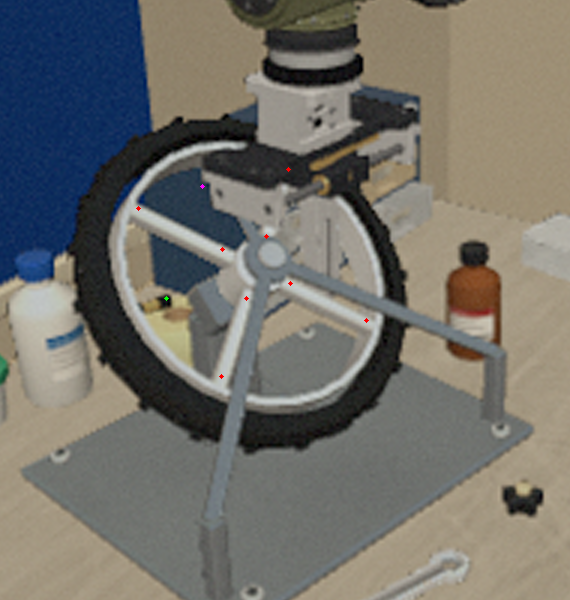

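Request:
jog_arm(
  grip=[1,1,1,1,1,1,1,1],
  offset=[
    [0,0,15],
    [0,0,30],
    [0,0,30],
    [0,0,30],
    [0,0,30],
    [0,0,15],
    [0,0,0],
    [0,0,0],
  ],
  roll=[0,0,0,0,0,0,0,0],
)

```text
time: 7.85
tool_pos: [580.5, -23.2, 278.5]
orientation: [-0.0, 0.999, -0.047, -0.0]
wrist_force: [0.2, -0.3, -0.3]
gripper_width: 0.4
```

Request:
jog_arm(
  grip=[1,1,1,1,1,1,1,1],
  offset=[
    [23,3,0],
    [23,3,0],
    [22.5,2,0],
    [0,0,-15],
    [0,0,-15],
    [0,0,-10],
    [0,0,0],
    [0,0,0],
  ],
  roll=[0,0,0,0,0,0,0,0],
)

```text
time: 8.65
tool_pos: [649.2, -15.2, 239.5]
orientation: [-0.0, 0.999, -0.047, -0.0]
wrist_force: [-0.2, 0.5, 0.7]
gripper_width: 0.4
```

Run:
```python
from h import *
look('wrist',1.5,(0,384,0,512),'w7',86); look('scene',3,SB,'s7',86)
```

```text
(no output)
```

View pics/w7.png

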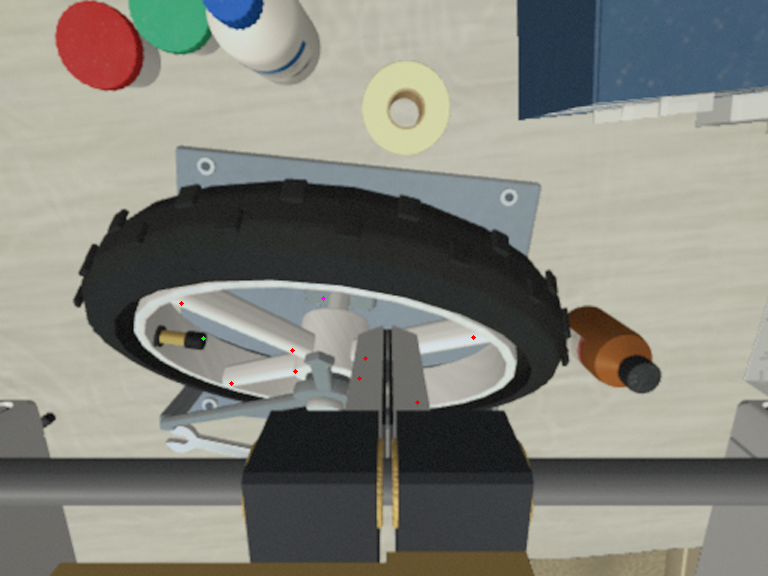

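View pics/s7.png

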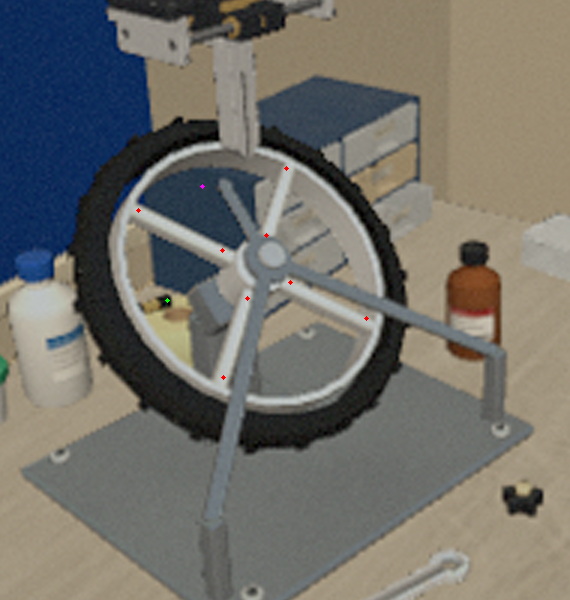

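Request:
jog_arm(
  grip=[1,1,1,1,1,1,1,1],
  offset=[
    [0,0,-8],
    [0,0,-8],
    [0,0,-8],
    [0,0,-8],
    [0,0,-6],
    [0,0,-6],
    [0,0,0],
    [0,0,0],
  ],
  roll=[0,0,0,0,0,0,0,0],
)

```text
time: 9.55
tool_pos: [649.2, -15.2, 195.6]
orientation: [0.0, 0.999, -0.047, 0.0]
wrist_force: [0.0, 0.2, -0.2]
gripper_width: 0.1
```

Run:
```python
from h import *
look('wrist',1.5,(0,384,0,512),'w8',86); look('scene',3,SB,'s8',86)
```

```text
(no output)
```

View pics/w8.png

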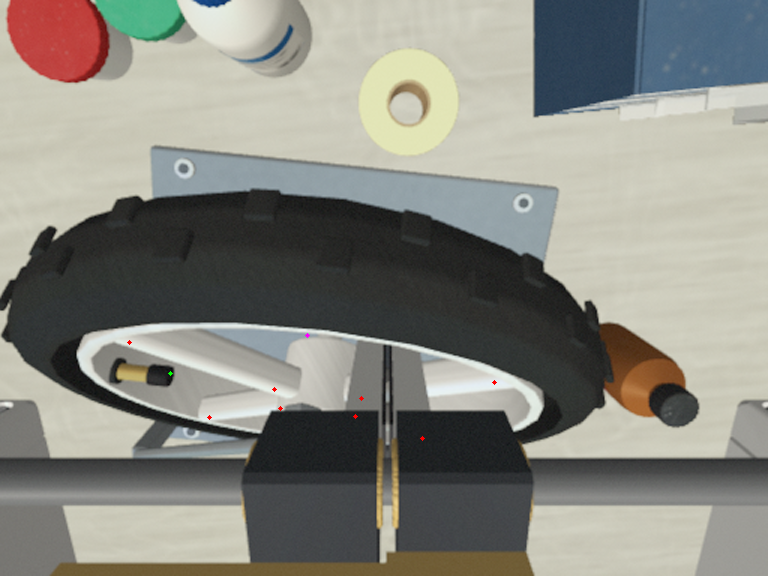

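View pics/s8.png

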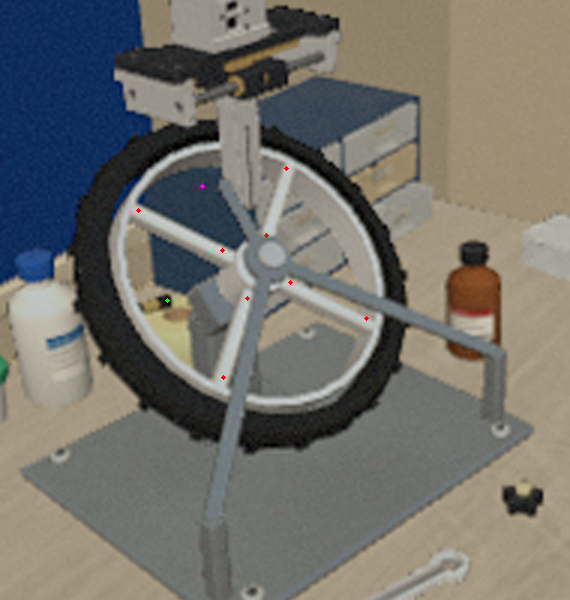

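Request:
jog_arm(
  grip=[1,1,1,1,1,1,1,1],
  offset=[
    [-3.3,-2.4,-2.8],
    [-3.3,-2.4,-2.8],
    [-3.3,-2.4,-2.8],
    [-3.3,-2.4,-2.8],
    [-3.3,-2.4,-2.8],
    [-3.2,-1.4,-2.8],
    [-3.2,-1.4,-2.8],
    [-3.2,-1.4,-2.8],
  ],
  roll=[0,0,0,0,0,0,0,0],
)

```text
time: 10.45
tool_pos: [622.8, -31.4, 172.8]
orientation: [-0.0, 0.999, -0.047, -0.0]
wrist_force: [2.0, 1.3, 2.0]
gripper_width: 0.7
```

Request:
jog_arm(
  grip=[1,1,1,1,1,1,1,1],
  offset=[
    [-2.8,0.5,-2.8],
    [-2.8,0.5,-2.8],
    [-2.8,0.5,-2.8],
    [-2.8,0.5,-2.8],
    [-2.8,0.5,-2.8],
    [0,0,0],
    [0,0,0],
    [0,0,0],
  ],
  roll=[0,0,0,0,0,0,0,0],
)

```text
time: 11.25
tool_pos: [608.9, -28.6, 158.8]
orientation: [-0.0, 0.999, -0.046, -0.0]
wrist_force: [0.5, -0.2, 0.4]
gripper_width: 0.8
```

Run:
```python
from h import *
from bench import sense
p=sense()['tool_pos']-H; print('s0',p@ex*2**.5,'y',p@ey,'d',p@ex-p[2])
look('wrist',1.5,(0,384,0,512),'w9',50); look('scene',3,SB,'s9',50)
```

```text
s0 10.458577078020433 y -51.99001822933836 d 11.561741744155972
```

View pics/w9.png

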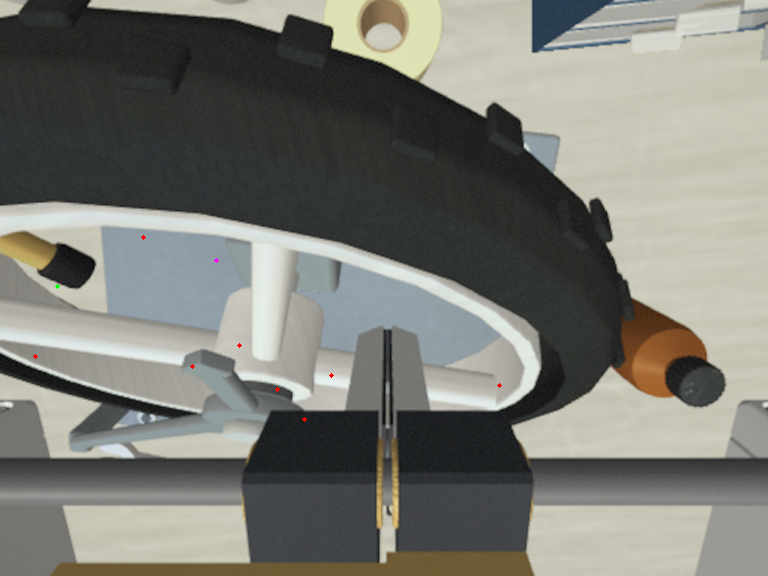

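View pics/s9.png

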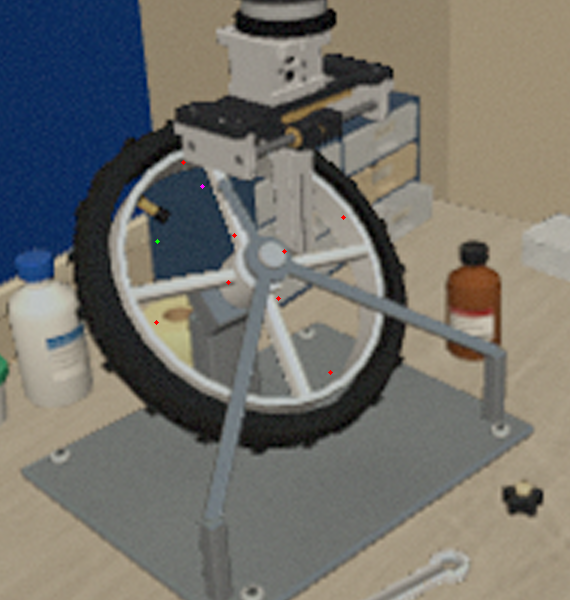

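Run:
```python
from h import *
w=load('w9');s=load('s9')
print(ang(w,(88)/1.5,268/1.5), ang(s,115+168/3,100+215/3))
print('spoke', ang(w,274/1.5,245/1.5,8), ang(s,115+303/3,100+393/3,8),ang(s,115+134/3,100+294/3,8))
```

```text
(np.float64(32.46908215972262), np.float64(77.76577937104165)) (np.float64(31.407287288982726), np.float64(76.55314496019741))
spoke (np.float64(-11.804337697263904), np.float64(103.91232169667553)) (np.float64(167.68839474321675), np.float64(106.97920758819896)) (np.float64(80.88979137588008), np.float64(104.80628852437452))
```

Request:
jog_arm(
  grip=[1,1,1,1,1,1,1,1],
  offset=[
    [-2.8,0.5,-2.8],
    [-2.8,0.5,-2.8],
    [-2.8,0.5,-2.8],
    [-2.5,0.5,-2.5],
    [-2.5,0.5,-2.5],
    [-2,0.4,-2],
    [-1,0.2,-1],
    [0,0,0],
  ],
  roll=[0,0,0,0,0,0,0,0],
)

```text
time: 12.15
tool_pos: [592.4, -25.8, 142.4]
orientation: [0.0, 0.999, -0.047, -0.0]
wrist_force: [1.1, -0.1, 1.3]
gripper_width: 0.8
```

Run:
```python
from h import *
from bench import sense
p=sense()['tool_pos']-H; print('s0',p@ex*2**.5,'y',p@ey,'d',p@ex-p[2])
look('wrist',1.5,(0,384,0,512),'w10',12); look('scene',3,SB,'s10',12)
```

```text
s0 -13.27640991114242 y -52.449458997351165 d 11.218957540158296
```

View pics/w10.png

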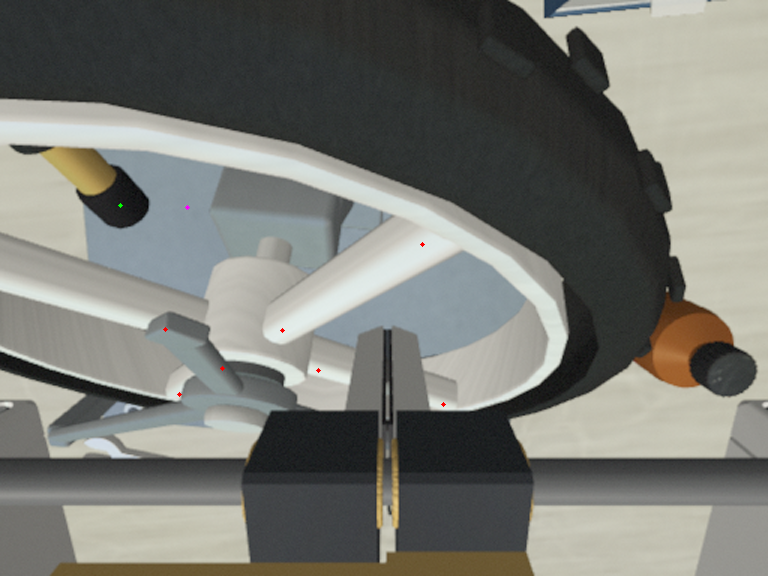

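View pics/s10.png

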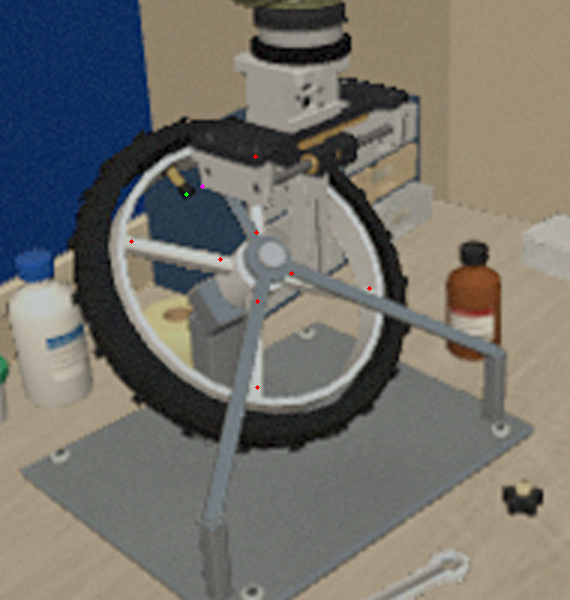

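Request:
jog_arm(
  grip=[1,1,1,1,1,1,1,1],
  offset=[
    [-1.2,0.2,-1.2],
    [-1.2,0.2,-1.2],
    [-1.2,0.2,-1.2],
    [-1.2,0.2,-1.2],
    [-1.2,0.2,-1.2],
    [-0.8,0.2,-0.8],
    [0,0,0],
    [0,0,0],
  ],
  roll=[0,0,0,0,0,0,0,0],
)

```text
time: 13.05
tool_pos: [585.7, -24.6, 135.7]
orientation: [0.0, 0.999, -0.047, -0.0]
wrist_force: [0.3, -1.3, 1.5]
gripper_width: 0.4
```

Run:
```python
from h import *
from bench import sense
p=sense()['tool_pos']-H; print('s0',p@ex*2**.5,'y',p@ey,'d',p@ex-p[2])
look('wrist',1.5,(0,384,0,512),'w11',0); look('scene',4,(110,260,115,305),'s11',0)
```

```text
s0 -22.901747860372897 y -52.507910075298625 d 11.15553986977282
```

View pics/w11.png

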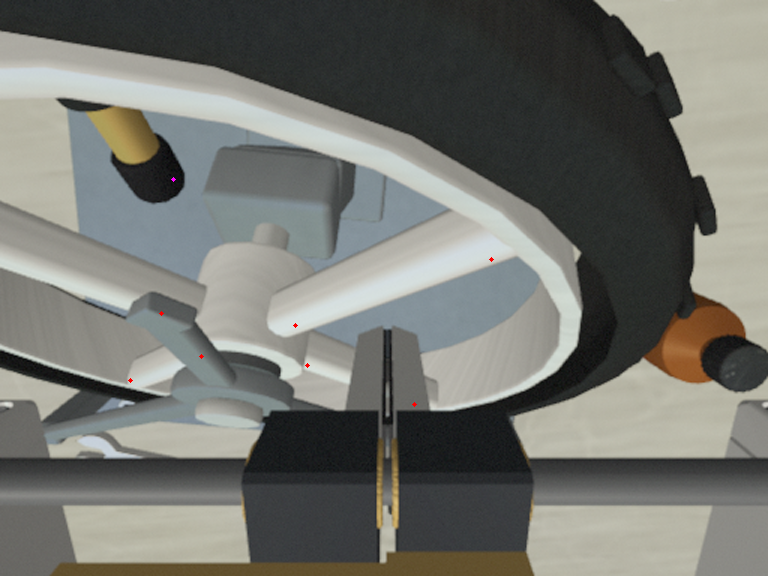

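View pics/s11.png

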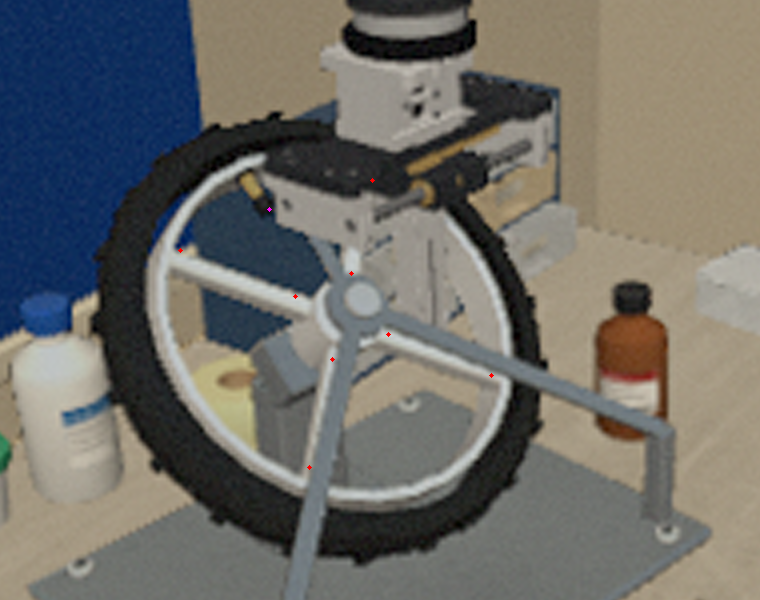

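Run:
```python
from h import *
w=load('w11');s=load('s11')
print('valve',ang(w,166/1.5,187/1.5), ang(s,115+266/4,110+210/4))
print('valve base',ang(w,100/1.5,112/1.5), ang(s,115+245/4,110+178/4))
for p in [(497,240),(400,275)]: print('spoke w',ang(w,p[0]/1.5,p[1]/1.5,8))
for p in [(186,260),(300,300)]: print('spoke s L',ang(s,115+p[0]/4,110+p[1]/4,8))
for p in [(312,478),(330,385)]: print('spoke s bot',ang(s,115+p[0]/4,110+p[1]/4,8))
print('pointer w',ang(w,165/1.5,305/1.5,27),'s',ang(load('scene0'),115+248/3.3,130+103/3.3,24.5),'t',ang(load('top0'),145+311/4,75+182/4,24.5))
```

```text
valve (np.float64(1.9395333054683788), np.float64(75.10215155792412)) (np.float64(1.5767281353880727), np.float64(77.34291090436727))
valve base (np.float64(4.287662300382703), np.float64(95.1992230661582)) (np.float64(1.8529314165520376), np.float64(100.24778664269961))
spoke w (np.float64(-41.60571469427811), np.float64(104.97023208020104))
spoke w (np.float64(-40.49341554655692), np.float64(78.67031881329443))
spoke s L (np.float64(48.076802562081454), np.float64(94.91030011552522))
spoke s L (np.float64(48.31427234225497), np.float64(25.936914208517695))
spoke s bot (np.float64(137.05250791683312), np.float64(105.86294602249288))
spoke s bot (np.float64(138.12957370293105), np.float64(47.058149367639686))
pointer w (np.float64(-3.659653583540808), np.float64(72.99569230026233)) s (np.float64(-3.2321630506996746), np.float64(65.41479904414794)) t (np.float64(-0.7627390230758373), np.float64(65.02700093841464))
```

Request:
jog_arm(
  grip=[1,1,1,1,1,1,1,1],
  offset=[
    [-0.6,0.1,-0.6],
    [-0.6,0.1,-0.6],
    [-0.6,0.1,-0.6],
    [-0.4,0.1,-0.4],
    [0,0,0],
    [0,0,0],
    [0,0,5],
    [0,0,20],
  ],
  roll=[0,0,0,0,0,0,0,0],
)

```text
time: 13.95
tool_pos: [582.4, -24.0, 157.0]
orientation: [-0.0, 0.999, -0.047, -0.002]
wrist_force: [0.5, -0.6, 0.7]
gripper_width: 1.0
```

Request:
jog_arm(
  grip=[1,1,1,1,1,1,1,1],
  offset=[
    [0,0,25],
    [0,0,30],
    [0,0,30],
    [0,0,30],
    [0,0,15],
    [0,0,0],
    [0,0,0],
    [0,0,0],
  ],
  roll=[0,0,0,0,0,0,0,0],
)

```text
time: 14.75
tool_pos: [583.2, -24.1, 287.2]
orientation: [-0.0, 0.999, -0.047, -0.001]
wrist_force: [0.6, 0.2, 0.3]
gripper_width: 0.6
```

Run:
```python
from h import *
from bench import sense
look('wrist',1.5,(0,384,0,512),'w12'); look('scene',4,(110,260,115,305),'s12')
```

```text
(no output)
```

View pics/w12.png

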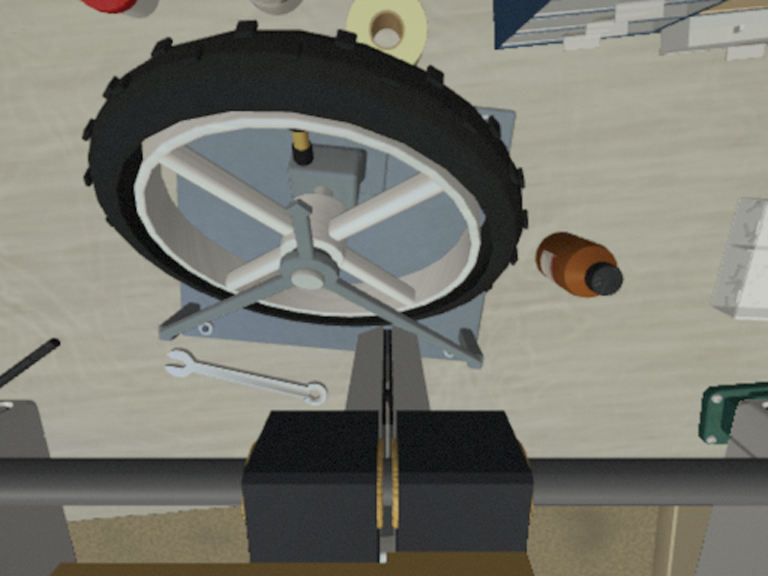

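View pics/s12.png

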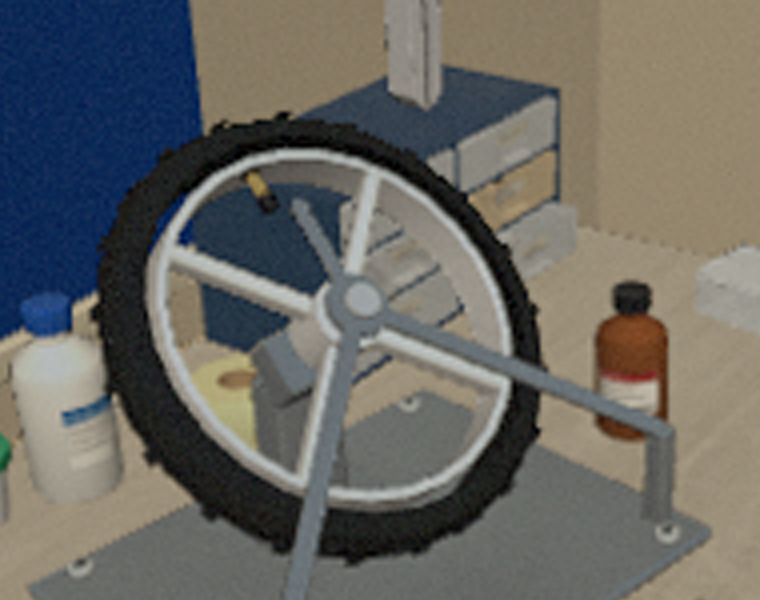

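Run:
```python
from h import *
import cv2
f=load('w12'); im=f['frame'][60:230,80:340,::-1]
cv2.imwrite('pics/w12z.png',cv2.resize(im,None,fx=3,fy=3,interpolation=2))
```

```text
(no output)
```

View pics/w12z.png

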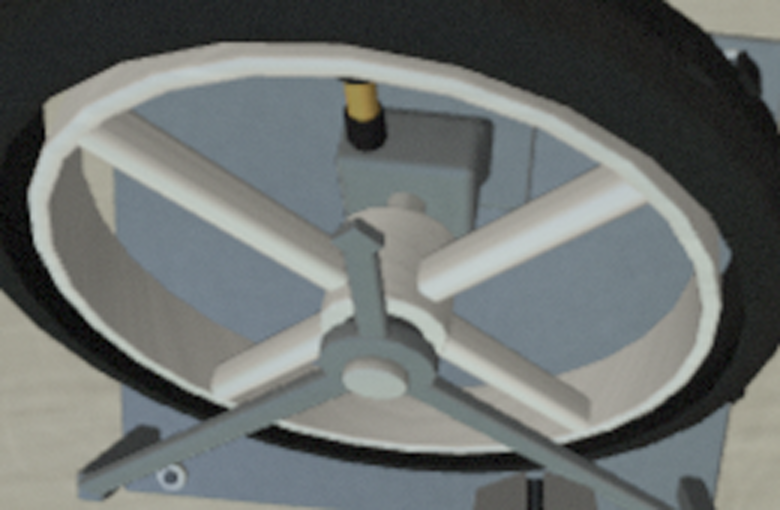

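Run:
```python
from h import *
import cv2
w=load('w12');s=load('s12')
Z=lambda p,n:np.round(ang(w,80+(p[0]+.5)/3-.5,60+(p[1]+.5)/3-.5,n),1)
S=lambda p,n:np.round(ang(s,115+(p[0]+.5)/4-.5,110+(p[1]+.5)/4-.5,n),1)
print('axle',plane(w,80+375/3,60+378/3,N,H+34*N)-H-34*N)
print('legL',Z((200,438),28),'legR',Z((520,438),28))
print('ptr', Z((348,238),27),Z((358,280),27))
print('valve',Z((366,136),0),Z((360,90),0))
for p in [(80,140),(230,225),(640,195),(540,235),(235,385),(560,408)]: print(Z(p,8))
print('scene ptr',S((300,205),24.5),S((320,240),24.5),'valve',S((266,208),0),S((253,178),0),'legR',S((480,345),28),'legL',S((325,430),28))
for p in [(175,253),(290,300),(370,180),(360,235),(310,480),(325,400),(500,378),(420,347)]: print(S(p,8))
```

```text
axle [ 0.66694808 -1.3569417   0.91150696]
legL [134.1 107.9] legR [-133.    69.1]
ptr [ 1.3 66.7] [ 1.1 47.3]
valve [ 0.  76.7] [-0.  93.1]
[ 46.1 105.1]
[45.8 59.9]
[-45.8 105.1]
[-43.9  71.6]
[134.6  92.1]
[-131.6   87.9]
scene ptr [-2.5 66.6] [-3.  42.7] valve [ 1.3 79.7] [-0.7 99.8] legR [-132.    80.6] legL [133.3  85.5]
[ 46.7 102.7]
[51.1 32.9]
[-44.2  99.4]
[-44.9  58.1]
[136.  106.8]
[135.5  56.7]
[-134.6  106.2]
[-135.1   51.1]
```

The valve reads about 0–1° from the top in both views. Backing the hand away, then checking from above.

Request:
jog_arm(
  grip=[1,1,1,1,1,1,1,1],
  offset=[
    [-10,-20,20],
    [-25,-35,10],
    [-25,-35,0],
    [-25,-35,0],
    [-25,-35,0],
    [-25,-35,0],
    [-25,-35,0],
    [-25,-35,0],
  ],
  roll=[0,0,0,0,0,0,0,0],
)

```text
time: 15.65
tool_pos: [397.3, -290.3, 318.2]
orientation: [-0.0, 0.999, -0.047, -0.0]
wrist_force: [-0.1, -0.3, 0.0]
gripper_width: 0.2
```

Request:
jog_arm(
  grip=[1,1,1,1,1,1,1,1],
  offset=[
    [-25,-35,0],
    [-25,-35,0],
    [-15,-20,0],
    [0,0,0],
    [0,0,0],
    [0,0,0],
    [0,0,0],
    [0,0,0],
  ],
  roll=[0,0,0,0,0,0,0,0],
)

```text
time: 16.45
tool_pos: [334.2, -378.6, 318.7]
orientation: [-0.0, 0.999, -0.046, 0.0]
wrist_force: [0.7, -0.7, -0.1]
gripper_width: 0.3
```

Run:
```python
from h import *
look('top',4,TB,'t13',0); look('scene',3,SB,'s13',0)
```

```text
(no output)
```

View pics/t13.png

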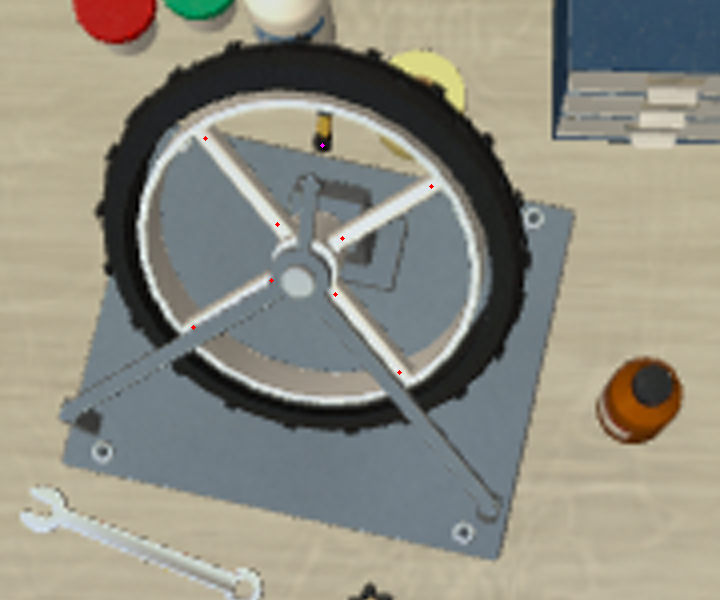

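View pics/s13.png

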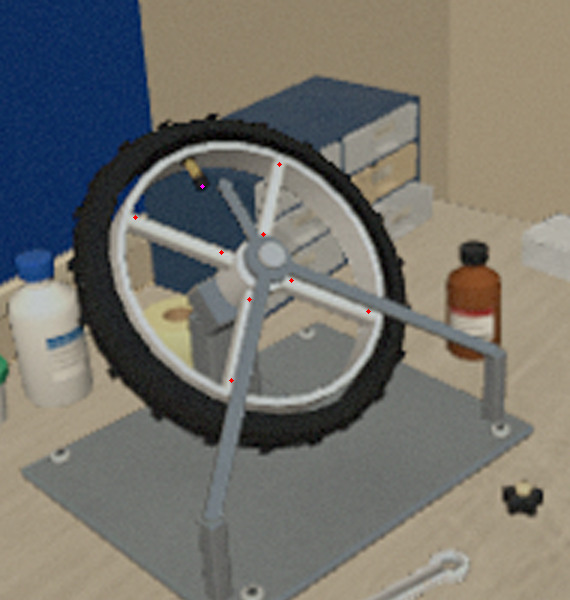

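The valve tip sits on the predicted top mark in both views, at top crop (322,145) and scene crop (202,186). The spanner, bottle and knob have not moved, and the hand is clear.

```bash
python3 -c "
from bench import sign_off
print(sign_off())"
```

```text
the job is handed in; nothing more can be done
None
```

The valve stem now stands at the top of the wheel in line with the pointer, and the job is handed in. With the fingers shut, I pushed two spokes in turn down through the right-hand window, turning the wheel clockwise from about 150° to 0°. I then lifted the hand straight out and moved it well away at about 16 s of the 54 s allowed.

- **Valve position:** the last top and scene pictures put the valve tip within about 1–2 mm of the top mark. Angles from the valve and spokes came to about 0–1°, with single readings from -1° to about 6°.
- **Where readings disagreed:** the pointer's own direction read +1° in the wrist view and -3° in the scene view. I put that down to hand-picked pixels and calibration error.
- **Forces and bystanders:** wrist force at the end of each move stayed around 3 N or less. In the last pictures the spanner, oil bottle and star knob are where they started. I saw no contact with the tyre, rim, valve stem or stand.

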